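Unlock and open the solvent chest

TASK

Unlock the painters' solvent chest: take the steel key out of the tool block, feel it fully home in the keyhole of the sloping lid until its collar seats, and turn it clockwise as far as it goes. Then lift the lid until it is about level, or higher, and leave it standing open with the key still in the lock. Leave the other things on the table as they are.

Things in the scene. Friction and masses are not known exactly. Their poses are not given: they have to be found in the camera images.
- key_bow (a point): Centre of the flat bow (grip) of the loose key, the only all-steel tool in the block; it stands upright, bow up. Key 112 mm long, about 150 g. Axes: z from tip to bow along the key, x across the flat, y through the thickness. Bow 46 (x) by 8 (y) by 44 mm (z), a square hole through it: pinch it along y. The tip is 90 mm from here along -z. A half turn about z gives the same key.
- key_tip (a point): Centre of the end of the key's tip; axes as key_bow. Two opposite bits at the tip measure together 22 mm (x) by 6 mm (y) and reach 12 mm up; above them a round shank 10 mm thick, with a round collar 26 mm across whose underside lies 31 mm above the tip.
- block: Slotted block of brown wood fixed to the table, 75 mm (x) by 225 mm (y), 55 mm high; origin under its centre. Slots 25 mm (y) by 9 mm (x), 42 mm deep, at y = -70, 0 and 70 mm hold the key, a palette knife and a scraper, which change places. The key hangs by its collar on the block's top, its bow's centre 59 mm above the top; lift it straight up by over 35 mm to clear.
- chest: Grey steel chest fixed to the table, 240 mm deep (x), 340 mm wide (y), origin under its centre, front to -x. 100 mm high in front, 250 mm at the back. Its lid slopes up from front to back at 32 degrees (0.56 rad) and is hinged along the top of the back.
- keyhole (a point): Centre of the keyhole's mouth, on the face of a steel plate (44 by 34 mm, 6 mm proud of the lid) at the left of the lid, 50 mm from its front edge; moves with the lid. Axes: z straight out of the lid, x up the slope, y along the hinge to the left. Slot 26 mm (x) by 8.5 mm (y), 12 mm (y) in the middle for the shank; mouth bevelled over 4 mm, out to 34 by 16.5 mm.
- lock_home (a point): Where the key's tip lies when fully home: 31 mm straight below the keyhole's mouth, the collar on the plate; axes as keyhole. The key goes in along -z, its bits along x, either way round. It can turn only in the last 4 mm, and once turned it cannot be drawn out.
- bolt (a joint): Angle of the lock's bolt, a cam hidden under the lid: 0 locked, grows as the key is turned clockwise (facing the keyhole) to a stop at 1.35 rad; the lid is free from about 1 rad. It follows the key after about 0.14 rad of play, takes about 0.06 N m and stays where it is left.
- handle (a point): Middle of the round steel bar handle on the lid, right of the keyhole and 155 mm from it along y: bar 11 mm thick, 110 mm long along y, its axis 35 mm above the lid's surface; axes as keyhole.
- hinge (a point): Point on the lid's hinge line, straight up the slope from the keyhole (233 mm along x from the lock's axis); the line runs along the keyhole's y.
- lid (a joint): Opening of the lid about its hinge: 0 shut (sloping), 0.56 rad level, limit 1.3. It opens about the keyhole's +y: the front rises. A stiff, spring-balanced hinge: it stays at any angle and takes about 6 to 10 N at the handle to lift.
- knife_mid (a point): Palette knife with a dark wooden handle standing in the block, 70 mm above the block's top; point 20 mm above the top.
- scraper_mid (a point): Scraper with a black handle standing in the block, 64 mm above the block's top; point 20 mm above the top.
- mug_mid (a point): Black mug, 84 mm across, 105 mm high; its centre, half-way up.
- jar_mid (a point): Glass jar with a steel cap, 72 mm across, 85 mm high; its centre.
- stone_mid (a point): Grey rubbing stone, 55 by 120 by 24 mm, lying flat; its centre.
- tape_mid (a point): Roll of paper tape lying flat, 100 mm across, 25 mm high; its centre.
- flask_mid (a point): White bottle, 80 mm across, 190 mm high; point on its axis 80 mm up.
Not all that is in view belongs to the job. What is shaped like the part that bears key_bow but yellow is not meant.

How it is judged:
By the outcome, as a careful person would: the job done as asked, in the order asked, and still so for the second after the job is handed in, with the robot touching nothing.
It also fails if it takes over 59 s, if anything falls off the work surface, if the arm or the gripper's body presses on something with over 40 N, if the wrist force passes 120 N, or if a joint passes its speed limit or range.

ROBOT

A 7-joint arm with a two-finger parallel gripper is mounted at the origin on the work surface. World frame = base frame: x ahead of the robot, y to its left, z up, the work surface at z = 0. Lengths are in m, angles in rad, forces in N, time in s.
With the tool pointing down it reaches from about 0.4 to 0.75 m from the base axis. Payload 19.5 kg.
Tool frame: the origin (TCP) lies between the finger pads; the fingertips stand bot.tcp_to_tips ahead of it and the grasp point (between the pads) lies 11 mm behind it (bot.tcp_to_tips is the distance from the TCP to the fingertips, in m); z points along the fingers, y is the direction in which the jaws open and shut (so a half turn about z gives the same grasp; the last joint's range is limited). The gripper opens to 85 mm and grips with 20 to 120 N. Pads are 22 mm wide; open, the fingers measure 114 mm over their backs; the gripper's body (76 mm by 85 mm) begins 54 mm behind the grasp point. The pads swing forward as they close: fully open they stand 13 mm farther back than shut.
Start: joints at [1.142, 0.707, -0.028, 1.485, 0.022, 0.951, -0.075], TCP at [0.217, -0.532, 0.239] pointing down, gripper open.
Joint ranges: [-2.71, 2.71], [-0.32, 2.16], [-1.57, 1.52], [0, 2.45], [-1.46, 4.6], [0, 2.02], [-2.83, 2.83]. Speed limits (rad/s): [1.89, 1.89, 2.57, 2.57, 3.01, 3.01, 3.01].

INTERFACE

Orientations are given as a 3x3 rotation matrix whose columns are the frame's x, y, z axes.
In Python, from rig import bot gives the robot as it stands.
- The arm moves only by the tool servo_tool, never from a script. Its arguments are lists of equal length, an entry for each row: "claw": the opening, from -1 (shut) to 1 (fully open); "linear": the shift along the tool's x, y, z in cm, a list of three; "rotation": the turn, a rotation vector about the tool's x, y, z in degrees, a list of three. In form: {"claw": [claw, ...], "linear": [[dx, dy, dz], ...], "rotation": [[wx, wy, wz], ...]}. A call has 1 to 8 rows; each row shifts and turns the commanded pose from where the row before left it, along the tool's axes as they then stand; what a row does not reach is not made up. A row lasts 1/12 s, in which the tool goes at most 41.7 mm and 7.16 degrees, less where a joint would pass 70% of its speed; a pose out of reach is approached as far as the arm can. A call is refused whole if a number of a shift passes 4.17 or a number of a turn 7.16, either way. A call with a gripper value outside its range is refused whole. The fingers move at their own pace and stop on an object; the grip force is fixed at half the most. Time passes only in rows, so rows that do not move let the fingers close. It gives the time, the measured TCP pose, the force and the opening at its end, in the units of the state.
- bot.observe(): the state, without advancing time (a new reading comes with each control period).
- bot.snapshot(name): name is "side" or "top" or "wrist"; returns a dict with "color" (384x512x3 uint8, red, green, blue), "depth" (384x512 float32, m along the optical axis (not along the pixel's ray), 0 where there is no reading), "intrinsics" (3x3 intrinsics, pixels), "R" (3x3) and "t" (3): a world point X has camera coordinates R X + t. Camera axes: x right, y down, z forward; pixel columns grow to the right and rows downward; lengths in m; the calibration is good to about 2 mm. A picture is of the moment at which its call begins.
- bot.finish_job(): hands the job in, once; it reports no verdict.
The state is a dict: "time": time; "q": joint angles; "joint_vel": joint speeds; "joint_torque": joint torques, N m; "ee_pos": TCP position; "orientation": TCP orientation; "contact_force": force on the tool from outside, world axes, zero at the start; "moment": the same for the moment, N m; "finger_gap": finger opening in m.
Only numpy, scipy, OpenCV 4.12 (cv2) and the standard library are available. Lean on these libraries where they do the work, as an engineer would, in place of code of your own. Each camera call takes 0.05 s, during which the arm holds its last target. There are 200 camera calls.

## Working session

There is one attempt and no reset: what is moved stays moved. The work goes in short steps, Python scripts to look and compute and a tool call to move; the robot and the scene stay as the last step left them, time stands still between calls to the robot, and variables do not carry over. Pictures are saved under pics/ and viewed, about 8 in all and at most 12, crops included, and the job is handed in when it is done.

Besides the shell and the picture viewer there is one more tool, called after ">>>" as a command line: name --argument value ..., lists and objects as JSON in quotes. servo_tool: Moves the arm, as the interface text tells. Its arguments: {"type":"object","properties":{"claw":{"type":"array","items":{"type":"number"}},"linear":{"type":"array","items":{"type":"array","items":{"type":"number"}}},"rotation":{"type":"array","items":{"type":"array","items":{"type":"number"}}}},"required":["claw","linear","rotation"]}

```bash
ls; mkdir -p pics
cat > h.py <<'E'
import numpy as np, cv2
from rig import bot
def snap(n):
    s=bot.snapshot(n); return s
def world(s):
    d=s["depth"]; K=s["intrinsics"]; v,u=np.indices(d.shape)
    c=np.stack([(u-K[0,2])/K[0,0]*d,(v-K[1,2])/K[1,1]*d,d],-1)
    return (c-s["t"])@s["R"]
def save(s,f,crop=None,k=1):
    im=s["color"][...,::-1]
    if crop: a,b,c,d=crop; im=im[b:d,a:c]
    cv2.imwrite("pics/"+f,cv2.resize(im,None,fx=k,fy=k,interpolation=cv2.INTER_CUBIC))
E
python3 - <<'E'
from h import *
print({k:np.round(v,3) for k,v in bot.observe().items()}, bot.tcp_to_tips)
S=[snap(n) for n in("top","side")]
for s,n in zip(S,"ts"):
    np.savez(f"{n}.npz",**s); print(np.round(s["intrinsics"],1).tolist(),np.round(-s["R"].T@s["t"],3),np.round(s["R"],2).tolist())
im=np.vstack([s["color"][...,::-1] for s in S])
for s,n in zip(S,"ts"): save(s,n+".png",None,1.5)
E
```

```text
pics
{'time': np.float64(0.0), 'q': array([ 1.142,  0.707, -0.028,  1.485,  0.022,  0.951, -0.075]), 'joint_vel': array([ 0.001,  0.   ,  0.   , -0.   , -0.   ,  0.002,  0.002]), 'joint_torque': array([-0.0000e+00, -8.8321e+01,  1.2340e+00, -2.3616e+01,  1.7000e-02,
        7.0000e-03, -0.0000e+00]), 'ee_pos': array([ 0.217, -0.532,  0.239]), 'orientation': array([[ 0.926,  0.377, -0.   ],
       [ 0.377, -0.926,  0.001],
       [-0.   , -0.001, -1.   ]]), 'contact_force': array([-0.47 , -0.546,  0.019]), 'moment': array([ 0.013,  0.002, -0.018]), 'finger_gap': np.float64(0.085)} 0.008
[[406.0, 0.0, 256.5], [0.0, 406.0, 184.0], [0.0, 0.0, 1.0]] [0.348 0.116 1.319] [[0.13, -0.99, 0.01], [-0.97, -0.13, -0.2], [0.2, 0.02, -0.98]]
[[453.2, 0.0, 259.7], [0.0, 453.2, 191.9], [0.0, 0.0, 1.0]] [0.552 1.057 1.022] [[-1.0, -0.01, -0.02], [0.0, 0.67, -0.74], [0.02, -0.74, -0.67]]
```

View pics/t.png

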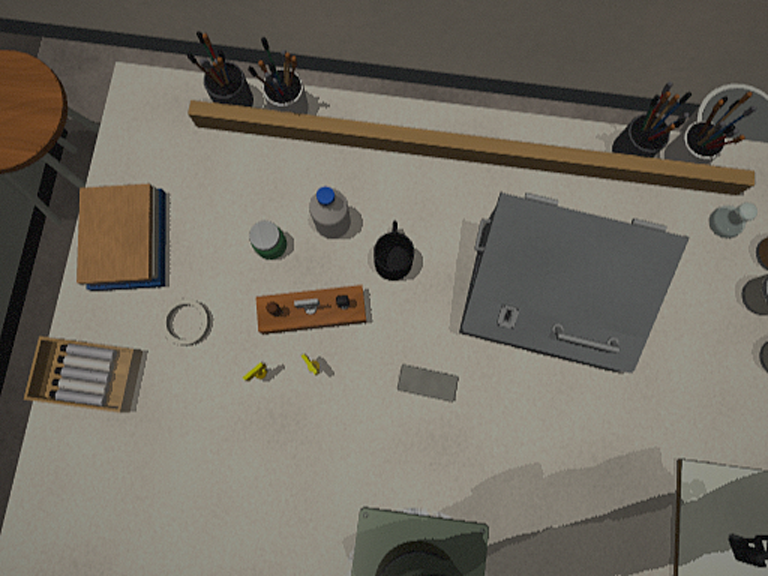

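View pics/s.png

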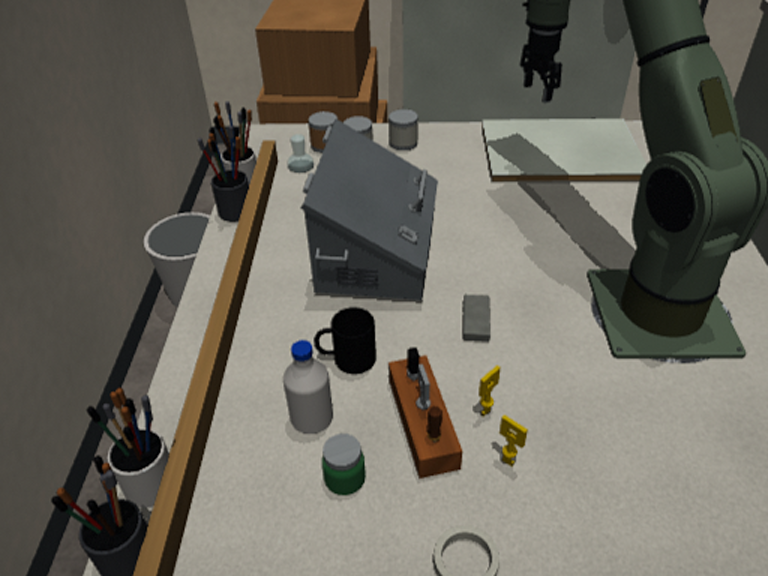

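The key stands in the block's middle slot (top ~ (204,203), side ~ (283,258) in native pixels). The keyhole plate is at top ~(339,211), the handle at ~(391,225), and the yellow decoys lie in front of the block.

Run:
```python
from h import *
t=dict(np.load("t.npz")); s=dict(np.load("s.npz"))
for n,S in(("t",t),("s",s)):
    W=world(S); c=S["color"].astype(int); hsv=cv2.cvtColor(S["color"],cv2.COLOR_RGB2HSV)
    # block top
    z=W[...,2]; m=(abs(z-.055)<.008)&(hsv[...,1]>120)&(hsv[...,0]<18)&(W[...,0]>.3)&(W[...,0]<.75)&(W[...,1]>0)&(W[...,1]<.6)
    P=W[m]; r=cv2.minAreaRect(P[:,:2].astype(np.float32)); print(n,"block",m.sum(),r,np.median(P[:,2]))
    # key: grey pts above block
    a=np.deg2rad(r[2]); ctr=np.array(r[0])
    k=(np.hypot(W[...,0]-ctr[0],W[...,1]-ctr[1])<.045)&(z>.085)&(z<.15)
    Q=W[k]; 
    if len(Q): print("key",len(Q),Q.mean(0),Q.min(0),Q.max(0),cv2.minAreaRect(Q[:,:2].astype(np.float32)))
    # lid plane
    L=(W[...,2]>.11)&(W[...,2]<.245)&(hsv[...,1]<90)&(W[...,1]<.08)&(W[...,1]>-.4)&(W[...,0]>.35)&(W[...,0]<.8)
    P=W[L]
    for i in range(6):
        A=np.c_[P[:,:2],np.ones(len(P))]; co=np.linalg.lstsq(A,P[:,2],rcond=None)[0]; P=P[abs(A@co-P[:,2])<max(.003,.02/2**i)]
    nn=np.array([-co[0],-co[1],1]);nn/=np.linalg.norm(nn)
    print("lid",len(P),co,"n",nn,"tilt",np.degrees(np.arccos(nn[2])),"yaw",np.degrees(np.arctan2(nn[1],-nn[0])) )
    az=np.arctan2(co[1],co[0]); print("az up-slope",np.degrees(az))
    ux=np.array([np.cos(az),np.sin(az)]); uy=np.array([-ux[1],ux[0]])
    print("extent x",np.percentile(P[:,:2]@ux,[0,.5,99.5,100]),"y",np.percentile(P[:,:2]@uy,[0,.5,99.5,100]))
    H=(W@nn-co[2]*nn[2]); 
    R=(abs(H-.006)<.0025)&L; Q=W[R]; print("plate cand",len(Q),Q.mean(0) if len(Q) else 0, Q.std(0))
    R=(H>.025)&(H<.06)&L; Q=W[R]; print("handle",len(Q),Q.mean(0) if len(Q) else 0,np.std(Q,0))
save(t,"kh.png",(175,180,425,250),3)
```

```text
t block 1412 ((0.5436420440673828, 0.2343929409980774), (0.12009190768003464, 0.35256633162498474), 27.09540557861328) 0.05534010461888848
key 73 [0.52982524 0.22836222 0.11542835] [0.51739131 0.20803487 0.08538471] [0.5428106  0.2730313  0.14326718] ((0.5288136601448059, 0.2407608926296234), (0.018752291798591614, 0.06544405221939087), 14.444588661193848)
lid 7613 [ 0.61975013 -0.07060531 -0.21439919] n [-0.52584013  0.05990657  0.84847119] tilt 31.954225170916803 yaw 6.49942480729382
az up-slope -6.49942480729382
extent x [0.51583673 0.52014369 0.73653157 0.74005044] y [-0.31750018 -0.31472266  0.03192327  0.03382257]
plate cand 659 [ 0.5997614  -0.20399689  0.17719862] [0.06194062 0.09936095 0.03920145]
handle 172 [ 0.50674861 -0.25940593  0.16316049] [0.00524632 0.03537433 0.00280242]
s block 1436 ((0.5272020101547241, 0.26713821291923523), (0.08910036832094193, 0.2752845585346222), 18.317466735839844) 0.056071744824084765
key 177 [0.52589004 0.2663997  0.11544236] [0.51074397 0.22505713 0.08663309] [0.54371818 0.31049261 0.14343375] ((0.5233900547027588, 0.26588311791419983), (0.01569867879152298, 0.08954323828220367), 17.40094757080078)
lid 2756 [ 0.61376625 -0.07638168 -0.21208159] n [-0.52199177  0.06496058  0.85047323] tilt 31.73682197177934 yaw 7.093845853591473
az up-slope -7.093845853591473
extent x [0.51766688 0.52191445 0.73766385 0.74283571] y [-0.31149177 -0.30677549  0.0399967   0.0438529 ]
plate cand 246 [ 0.61074849 -0.15332919  0.17991765] [0.06785764 0.09131009 0.04237677]
handle 69 [ 0.50992473 -0.24984673  0.16349123] [0.00534634 0.03517618 0.00352361]
```

View pics/kh.png

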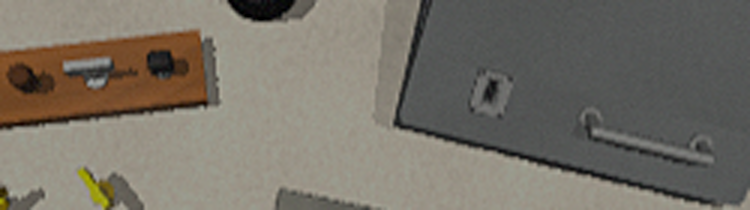

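```bash
cat >> h.py <<'E'
from scipy.spatial.transform import Rotation as Rn, Slerp
def ray(s,u,v,z):
    K=s["intrinsics"]; d=s["R"].T@np.array([(u-K[0,2])/K[0,0],(v-K[1,2])/K[1,1],1]); c=-s["R"].T@s["t"]
    return c+d*(z-c[2])/d[2]
def pose():
    o=bot.observe(); return o["ee_pos"],o["orientation"]
def rows(P,R,n,p0=None,R0=None):
    "rows for a straight path to P,R, in tool axes, cm and deg"
    if p0 is None: p0,R0=pose()
    P=np.asarray(P,float); S=Slerp([0,1],Rn.from_matrix([R0,R])); L=[];W=[]; a=np.eye(3)
    for i in range(n):
        A=S(i/n).as_matrix(); L.append((A.T@(P-p0)/n*100).round(2).tolist())
        W.append(np.degrees((Rn.from_matrix(A).inv()*S((i+1)/n)).as_rotvec()).round(2).tolist())
    for i in range(0,n,8): print("lin",L[i:i+8],"\nrot",W[i:i+8])
def Rdown(az):  # tool down, tool y at azimuth az (deg)
    y=np.array([np.cos(np.radians(az)),np.sin(np.radians(az)),0]); z=np.array([0,0,-1.]); return np.c_[np.cross(y,z),y,z]
E
python3 - <<'E'
from h import *
t=dict(np.load("t.npz")); s=dict(np.load("s.npz"))
print("bow top:",ray(t,204.3,202,.134),"side bow ctr",ray(s,283,258,.114))
for u,v in((257,298),(364,286),(369,320),(260,331)): print("block corner",ray(t,u/1.5,v/1.5,.055 if v<300 else .04))
print("plate",ray(t,339,210.7,.13+.016), "side", ray(s,409/1.5,235/1.5,.146))
rows([.42,-.1,.32],Rdown(-15),12); 
rows([.47,.245,.30],Rdown(11),12,np.array([.42,-.1,.32]),Rdown(-15))
E
```

```text
bow top: [0.51561128 0.28624116 0.134     ] side bow ctr [0.51600092 0.30027173 0.114     ]
block corner [0.52352018 0.40217891 0.055     ]
block corner [0.57874315 0.1829467  0.055     ]
block corner [0.51049977 0.16316545 0.04      ]
block corner [0.45712357 0.38715007 0.04      ]
plate [ 0.54055136 -0.10833938  0.146     ] side [ 0.53893903 -0.08661778  0.146     ]
lin [[2.93, -2.7, -0.67], [3.13, -2.47, -0.67], [3.31, -2.22, -0.67], [3.47, -1.96, -0.67], [3.61, -1.69, -0.67], [3.73, -1.4, -0.67], [3.82, -1.11, -0.67], [3.9, -0.82, -0.68]] 
rot [[-0.0, -0.0, -4.4], [-0.0, -0.0, -4.4], [-0.0, -0.0, -4.4], [-0.0, -0.0, -4.4], [-0.0, -0.0, -4.4], [-0.0, -0.0, -4.4], [-0.0, -0.0, -4.4], [-0.0, -0.0, -4.4]]
lin [[3.95, -0.52, -0.68], [3.98, -0.21, -0.68], [3.98, 0.09, -0.68], [3.96, 0.4, -0.68]] 
rot [[-0.0, -0.0, -4.4], [-0.0, -0.0, -4.4], [-0.0, -0.0, -4.4], [-0.0, -0.0, -4.4]]
lin [[2.88, -0.34, 0.17], [2.9, -0.23, 0.17], [2.9, -0.12, 0.17], [2.91, -0.01, 0.17], [2.9, 0.1, 0.17], [2.9, 0.21, 0.17], [2.89, 0.32, 0.17], [2.87, 0.43, 0.17]] 
rot [[0.0, 0.0, -2.17], [0.0, 0.0, -2.17], [0.0, 0.0, -2.17], [0.0, 0.0, -2.17], [0.0, 0.0, -2.17], [0.0, 0.0, -2.17], [0.0, 0.0, -2.17], [0.0, 0.0, -2.17]]
lin [[2.86, 0.53, 0.17], [2.83, 0.64, 0.17], [2.81, 0.75, 0.17], [2.78, 0.85, 0.17]] 
rot [[0.0, 0.0, -2.17], [0.0, 0.0, -2.17], [0.0, 0.0, -2.17], [0.0, 0.0, -2.17]]
```

>>> servo_tool --claw '[1,1,1,1,1,1,1,1]' --linear '[[2.9,-2.7,-0.7],[3.1,-2.5,-0.7],[3.3,-2.2,-0.7],[3.5,-2.0,-0.7],[3.6,-1.7,-0.7],[3.7,-1.4,-0.7],[3.8,-1.1,-0.7],[3.9,-0.8,-0.7]]' --rotation '[[0,0,-4.4],[0,0,-4.4],[0,0,-4.4],[0,0,-4.4],[0,0,-4.4],[0,0,-4.4],[0,0,-4.4],[0,0,-4.4]]'

```text
time: 0.77
ee_pos: [0.3519, -0.2425, 0.2956]
orientation: [[0.536, 0.844, -0.0], [0.844, -0.536, -0.0], [-0.0, -0.0, -1.0]]
contact_force: [0.6, 0.2, 0.1]
finger_gap: 0.0853
```

>>> servo_tool --claw '[1,1,1,1,1,1,1,1]' --linear '[[4,-0.5,-0.7],[4,-0.2,-0.7],[4,0.1,-0.7],[4,0.4,-0.7],[2.9,-0.3,0],[2.9,-0.2,0],[2.9,-0.1,0],[2.9,0,0]]' --rotation '[[0,0,-4.4],[0,0,-4.4],[0,0,-4.4],[0,0,-4.4],[0,0,-2.2],[0,0,-2.2],[0,0,-2.2],[0,0,-2.2]]'

```text
time: 1.43
ee_pos: [0.438, 0.0171, 0.3233]
orientation: [[0.107, 0.994, -0.0], [0.994, -0.107, -0.0], [-0.0, -0.0, -1.0]]
contact_force: [1.0, 0.4, 0.0]
finger_gap: 0.0851
```

>>> servo_tool --claw '[1,1,1,1,1,1,1,1]' --linear '[[2.9,0.1,0.2],[2.9,0.2,0.2],[2.9,0.3,0.2],[2.9,0.4,0.2],[2.9,0.5,0.2],[2.8,0.6,0.2],[2.8,0.7,0.2],[2.8,0.8,0.2]]' --rotation '[[0,0,-2.2],[0,0,-2.2],[0,0,-2.2],[0,0,-2.2],[0,0,-2.2],[0,0,-2.2],[0,0,-2.2],[0,0,-2.2]]'

```text
time: 2.1
ee_pos: [0.4683, 0.2476, 0.307]
orientation: [[-0.199, 0.98, -0.0], [0.98, 0.199, -0.0], [-0.0, -0.0, -1.0]]
contact_force: [0.1, -0.1, -0.6]
finger_gap: 0.0857
```

Run:
```python
from h import *
print(pose(), bot.observe()["q"].round(2))
s=snap("wrist"); np.savez("w1.npz",**s); save(s,"w1.png",None,1.5)
print(-s["R"].T@s["t"], s["R"].round(2), s["intrinsics"].round(1))
```

```text
(array([0.46831598, 0.24758128, 0.3070366 ]), array([[-1.98640560e-01,  9.80072341e-01, -3.67071292e-04],
       [ 9.80072387e-01,  1.98640462e-01, -2.87591721e-04],
       [-2.08945480e-04, -4.16883818e-04, -9.99999891e-01]])) [-0.31  0.58 -0.43  1.53  0.26  1.09 -0.6 ]
[0.45369088 0.32429508 0.44102175] [[ 0.98  0.2  -0.  ]
 [ 0.19 -0.93  0.31]
 [ 0.06 -0.3  -0.95]] [[293.7   0.  262.3]
 [  0.  293.7 184.1]
 [  0.    0.    1. ]]
```

View pics/w1.png

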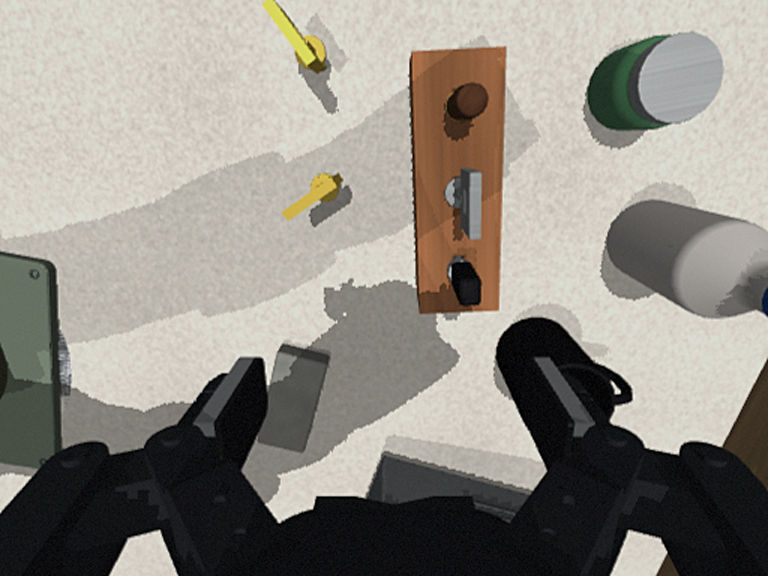

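The wrist view shows the key in the middle slot, with its bow top edge from about (474,170) to (474,239) and the collar at (453,192). The black scraper is below it and the knife above.

Run:
```python
from h import *
s=dict(np.load("w1.npz")); W=world(s); z=W[...,2]
k=np.zeros(z.shape,bool); k[108:165,300:326]=1
k&=(z>.09)&(z<.145); P=W[k]; T=W[k&(z>.128)]
print(len(P),P.min(0),P.max(0),len(T),T.mean(0),"top z",np.median(T[:,2]),cv2.minAreaRect((T[:,:2]*1000).astype(np.float32)))
hs=cv2.cvtColor(s["color"],cv2.COLOR_RGB2HSV)
m=(abs(z-.055)<.006)&(hs[...,1]>90)&(np.hypot(W[...,0]-.52,W[...,1]-.285)<.15)
print("block",cv2.minAreaRect((W[m][:,:2]*1000).astype(np.float32)),np.median(z[m]))
for u,v in((413,52),(506,47),(499,309),(420,312)): print(ray(s,u/1.5,v/1.5,.055))
for u,v in((475,169),(475,239)): print("bow",ray(s,u/1.5,v/1.5,.136))
save(s,"w1c.png",(280,90,345,215),5)
```

```text
630 [0.50882716 0.2654341  0.09039744] [0.52766147 0.31224984 0.13756759] 403 [0.51777966 0.28948568 0.13505434] top z 0.13551418591804654 ((518.3455200195312, 289.17169189453125), (8.231817245483398, 45.86222839355469), 14.339754104614258)
block ((513.2689819335938, 301.6807861328125), (246.63687133789062, 197.9149932861328), 71.66476440429688) 0.054607099661012154
[0.45640354 0.38846777 0.055     ]
[0.52752257 0.40654845 0.055     ]
[0.58232219 0.19081704 0.055     ]
[0.50999559 0.17300773 0.055     ]
bow [0.51194999 0.31369406 0.136     ]
bow [0.52423838 0.26692213 0.136     ]
```

View pics/w1c.png

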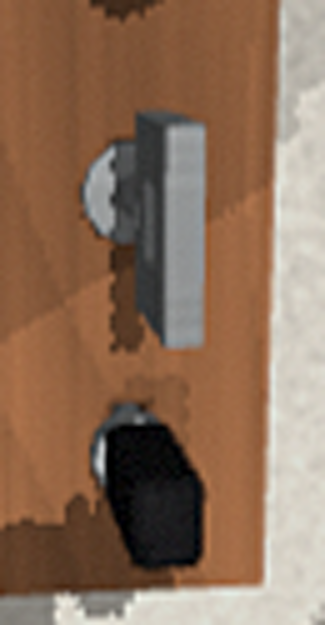

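Run:
```python
from h import *
t=dict(np.load("t.npz")); print("flask",ray(t,219,145,.1),"jar",ray(t,178,160,.08),"mug",ray(t,262,172,.1))
A=Rdown(14.34)
rows([.5183,.2892,.25],A,4)
rows([.5183,.2892,.104],A,6,np.array([.5183,.2892,.25]),A)
```

```text
flask [0.70453909 0.27394545 0.1       ] jar [0.64450801 0.39710839 0.08      ] mug [0.63646279 0.12955751 0.1       ]
lin [[0.62, 1.43, 1.41], [0.61, 1.43, 1.41], [0.59, 1.44, 1.41], [0.58, 1.45, 1.41]] 
rot [[-0.01, -0.04, -0.61], [-0.01, -0.04, -0.61], [-0.01, -0.04, -0.61], [-0.01, -0.04, -0.61]]
lin [[0.0, 0.0, 2.43], [0.0, 0.0, 2.43], [0.0, 0.0, 2.43], [0.0, 0.0, 2.43], [0.0, 0.0, 2.43], [0.0, 0.0, 2.43]] 
rot [[0.0, 0.0, 0.0], [0.0, 0.0, 0.0], [0.0, 0.0, 0.0], [0.0, 0.0, 0.0], [0.0, 0.0, 0.0], [0.0, 0.0, 0.0]]
```

>>> servo_tool --claw '[1,1,1,1,1,1,1,1]' --linear '[[0.6,1.44,1.4],[0.6,1.44,1.4],[0.6,1.44,1.4],[0.6,1.44,1.4],[0,0,2.4],[0,0,2.4],[0,0,2.4],[0,0,0]]' --rotation '[[0,0,-0.61],[0,0,-0.61],[0,0,-0.61],[0,0,-0.61],[0,0,0],[0,0,0],[0,0,0],[0,0,0]]'

```text
time: 2.82
ee_pos: [0.5182, 0.2809, 0.1754]
orientation: [[-0.239, 0.971, -0.005], [0.971, 0.239, -0.003], [-0.002, -0.006, -1.0]]
contact_force: [0.1, -0.3, -1.0]
finger_gap: 0.0853
```

Run:
```python
from h import *
rows([.5183,.2892,.104],Rdown(14.34),4); print(pose()[0],bot.observe()["contact_force"])
```

```text
lin [[0.2, 0.06, 1.78], [0.2, 0.06, 1.78], [0.2, 0.06, 1.78], [0.2, 0.06, 1.78]] 
rot [[-0.08, 0.03, -0.13], [-0.08, 0.03, -0.13], [-0.08, 0.03, -0.13], [-0.08, 0.03, -0.13]]
[0.51816208 0.28092358 0.17536778] [ 0.10327051 -0.33145182 -1.00203766]
```

>>> servo_tool --claw '[1,1,1,1,1]' --linear '[[0.8,0.2,0.5],[0,0,1.6],[0,0,2.5],[0,0,2.5],[0,0,0]]' --rotation '[[-0.3,0.1,-0.5],[0,0,0],[0,0,0],[0,0,0],[0,0,0]]'

```text
time: 3.23
ee_pos: [0.519, 0.2904, 0.106]
orientation: [[-0.248, 0.969, 0.002], [0.969, 0.248, 0.001], [0.001, 0.002, -1.0]]
contact_force: [-0.0, -0.2, -1.1]
finger_gap: 0.0852
```

Run:
```python
from h import *
rows([.5183,.2892,.104],Rdown(14.34),1); print(pose()[0],bot.observe()["contact_force"])
```

```text
lin [[-0.1, -0.1, 0.2]] 
rot [[0.13, -0.05, 0.01]]
[0.51900577 0.29044742 0.10601299] [-0.01403237 -0.19645626 -1.05404972]
```

>>> servo_tool --claw '[1,-1,-1,-1,-1,-1,-1,-1]' --linear '[[-0.1,-0.07,0.2],[0,0,0],[0,0,0],[0,0,0],[0,0,0],[0,0,0],[0,0,0],[0,0,0]]' --rotation '[[0.1,0,0],[0,0,0],[0,0,0],[0,0,0],[0,0,0],[0,0,0],[0,0,0],[0,0,0]]'

```text
time: 3.9
ee_pos: [0.5183, 0.2891, 0.1067]
orientation: [[-0.247, 0.969, 0.001], [0.969, 0.247, 0.002], [0.001, 0.001, -1.0]]
contact_force: [-8.6, -3.7, 12.7]
finger_gap: 0.0074
```

>>> servo_tool --claw '[-1,-1,-1,-1]' --linear '[[0,0,0],[0,0,0],[0,0,0],[0,0,-0.5]]' --rotation '[[0,0,0],[0,0,0],[0,0,0],[0,0,0]]'

```text
time: 4.23
ee_pos: [0.5175, 0.2884, 0.1092]
orientation: [[-0.248, 0.969, -0.002], [0.969, 0.248, -0.0], [0.0, -0.002, -1.0]]
contact_force: [2.3, 3.9, -53.2]
finger_gap: 0.0072
```

>>> servo_tool --claw '[-1,-1]' --linear '[[0,0,0],[0,0,0]]' --rotation '[[0,0,0],[0,0,0]]'

```text
time: 4.4
ee_pos: [0.5183, 0.2887, 0.111]
orientation: [[-0.247, 0.969, 0.0], [0.969, 0.247, 0.001], [0.001, 0.0, -1.0]]
contact_force: [-8.0, -4.0, 2.1]
finger_gap: 0.0072
```

Run:
```python
from h import *
o=bot.observe(); print(o)
s=snap("side"); save(s,"g.png",(215,180,345,310),5)
```

```text
{'time': 4.4, 'q': array([-0.39225224,  0.91649918, -0.34865777,  1.54759376,  0.4082599 ,
        0.74973302, -0.666724  ]), 'joint_vel': array([-7.12061991e-04, -5.34427433e-03,  1.53109722e-03,  4.92502083e-04,
       -8.01621232e-05,  1.76878440e-03, -8.56463742e-04]), 'joint_torque': array([ 4.98464964e-01, -9.68474364e+01, -5.37484869e+00, -2.26588655e+01,
        1.04350079e+00, -2.79728115e+00,  2.12683564e-02]), 'ee_pos': array([0.51828649, 0.28868701, 0.1109941 ]), 'orientation': array([[-2.47116575e-01,  9.68985751e-01,  1.11015311e-04],
       [ 9.68985498e-01,  2.47116424e-01,  7.60220135e-04],
       [ 7.09208772e-04,  2.95435223e-04, -9.99999705e-01]]), 'contact_force': array([-7.96545253, -4.00832286,  2.10986116]), 'moment': array([-0.98283483,  2.1860676 ,  0.02417528]), 'finger_gap': 0.007182747469335503}
```

View pics/g.png

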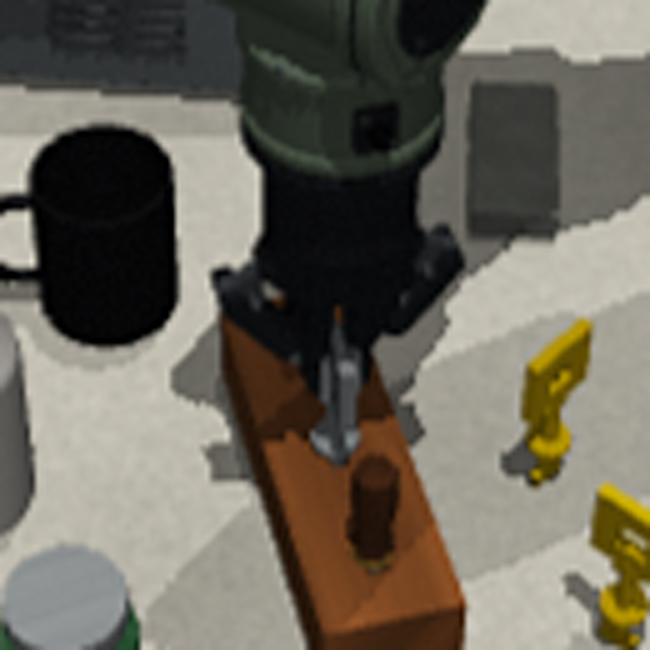

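>>> servo_tool --claw '[-1,-1,-1,-1,-1,-1,-1]' --linear '[[0,-0.1,-0.3],[0,0,-0.5],[0,0,-1],[0,0,-1],[0,0,-1],[0,0,-1],[0,0,0]]' --rotation '[[0,0,0],[0,0,0],[0,0,0],[0,0,0],[0,0,0],[0,0,0],[0,0,0]]'

```text
time: 5.03
ee_pos: [0.5191, 0.2895, 0.1619]
orientation: [[-0.247, 0.969, 0.006], [0.969, 0.247, 0.004], [0.003, 0.007, -1.0]]
contact_force: [-0.6, -0.9, -1.0]
finger_gap: 0.0074
```

```bash
cat >> h.py <<'E'
def Rlid(az=-6.8,tilt=32):
    a,t=np.radians([az,tilt]); x=np.array([np.cos(t)*np.cos(a),np.cos(t)*np.sin(a),np.sin(t)]); z=np.array([-np.sin(t)*np.cos(a),-np.sin(t)*np.sin(a),np.cos(t)])
    return np.c_[x,np.cross(z,x),z]
def Rtool(**k):
    L=Rlid(**k); return np.c_[-L[:,0],L[:,1],-L[:,2]]
E
python3 - <<'E'
from h import *
t=dict(np.load("t.npz"));print("kh",ray(t,339,210.7,.135))
p,R=pose(); p=p+[0,0,.12]
rows([.4625,-.098,.27],Rtool(),16,p,R)
E
```

```text
kh [ 0.54235581 -0.11043964  0.135     ]
lin [[-2.26, -0.94, 0.06], [-2.18, -1.11, 0.11], [-2.09, -1.26, 0.15], [-1.99, -1.42, 0.18], [-1.87, -1.56, 0.21], [-1.75, -1.7, 0.23], [-1.61, -1.83, 0.25], [-1.46, -1.95, 0.26]] 
rot [[-1.17, -1.75, -4.2], [-1.17, -1.75, -4.2], [-1.17, -1.75, -4.2], [-1.17, -1.75, -4.2], [-1.17, -1.75, -4.2], [-1.17, -1.75, -4.2], [-1.17, -1.75, -4.2], [-1.17, -1.75, -4.2]]
lin [[-1.31, -2.05, 0.26], [-1.15, -2.15, 0.25], [-0.98, -2.23, 0.24], [-0.81, -2.3, 0.22], [-0.63, -2.36, 0.19], [-0.45, -2.4, 0.16], [-0.27, -2.43, 0.12], [-0.09, -2.45, 0.08]] 
rot [[-1.17, -1.75, -4.2], [-1.17, -1.75, -4.2], [-1.17, -1.75, -4.2], [-1.17, -1.75, -4.2], [-1.17, -1.75, -4.2], [-1.17, -1.75, -4.2], [-1.17, -1.75, -4.2], [-1.17, -1.75, -4.2]]
```

>>> servo_tool --claw '[-1,-1,-1,-1]' --linear '[[0,0,-3],[0,0,-3],[0,0,-3],[0,0,-3]]' --rotation '[[0,0,0],[0,0,0],[0,0,0],[0,0,0]]'

```text
time: 5.37
ee_pos: [0.5178, 0.2885, 0.281]
orientation: [[-0.247, 0.969, 0.003], [0.969, 0.247, 0.003], [0.002, 0.004, -1.0]]
contact_force: [1.0, 0.8, -1.1]
finger_gap: 0.0068
```

>>> servo_tool --claw '[-1,-1,-1,-1,-1,-1,-1,-1]' --linear '[[-2.3,-0.9,0.1],[-2.2,-1.1,0.1],[-2.1,-1.3,0.2],[-2.0,-1.4,0.2],[-1.9,-1.6,0.2],[-1.7,-1.7,0.2],[-1.6,-1.8,0.2],[-1.5,-2.0,0.3]]' --rotation '[[-1.2,-1.75,-4.2],[-1.2,-1.75,-4.2],[-1.2,-1.75,-4.2],[-1.2,-1.75,-4.2],[-1.2,-1.75,-4.2],[-1.2,-1.75,-4.2],[-1.2,-1.75,-4.2],[-1.2,-1.75,-4.2]]'

```text
time: 6.03
ee_pos: [0.4895, 0.093, 0.2735]
orientation: [[-0.71, 0.652, 0.267], [0.648, 0.753, -0.116], [-0.276, 0.091, -0.957]]
contact_force: [1.4, -0.8, -1.5]
finger_gap: 0.0074
```

>>> servo_tool --claw '[-1,-1,-1,-1,-1,-1,-1,-1]' --linear '[[-1.3,-2.0,0.3],[-1.2,-2.1,0.3],[-1.0,-2.2,0.2],[-0.8,-2.3,0.2],[-0.6,-2.4,0.2],[-0.4,-2.4,0.2],[-0.3,-2.4,0.1],[-0.1,-2.4,0.1]]' --rotation '[[-1.2,-1.75,-4.2],[-1.2,-1.75,-4.2],[-1.2,-1.75,-4.2],[-1.2,-1.75,-4.2],[-1.2,-1.75,-4.2],[-1.2,-1.75,-4.2],[-1.2,-1.75,-4.2],[-1.2,-1.75,-4.2]]'

```text
time: 6.7
ee_pos: [0.4715, -0.0599, 0.2694]
orientation: [[-0.839, 0.247, 0.486], [0.229, 0.969, -0.097], [-0.494, 0.03, -0.869]]
contact_force: [0.4, -0.1, -2.5]
finger_gap: 0.0075
```

>>> servo_tool --claw '[-1,-1]' --linear '[[0,0,0],[0,0,0]]' --rotation '[[0,0,0],[0,0,0]]'

```text
time: 6.87
ee_pos: [0.4714, -0.0604, 0.2692]
orientation: [[-0.838, 0.252, 0.484], [0.233, 0.967, -0.099], [-0.493, 0.03, -0.87]]
contact_force: [0.7, 0.5, -1.2]
finger_gap: 0.0076
```

Run:
```python
from h import *
p,R=pose(); print(p,bot.observe()["q"].round(2),bot.observe()["finger_gap"]); rows([.4625,-.098,.27],Rtool(),1)
for n in("wrist","side"):
    s=snap(n); np.savez(n[0]+"2.npz",**s); save(s,n[0]+"2.png",None if n=="wrist" else (220,60,350,200),1.5 if n=="wrist" else 4)
```

```text
[ 0.47140278 -0.06039416  0.26915541] [ 0.18  0.4  -0.27  2.3   1.81  0.23 -0.5 ] 0.007583149372473726
lin [[-0.17, -3.86, -0.13]] 
rot [[-2.49, -2.33, -7.57]]
```

View pics/w2.png

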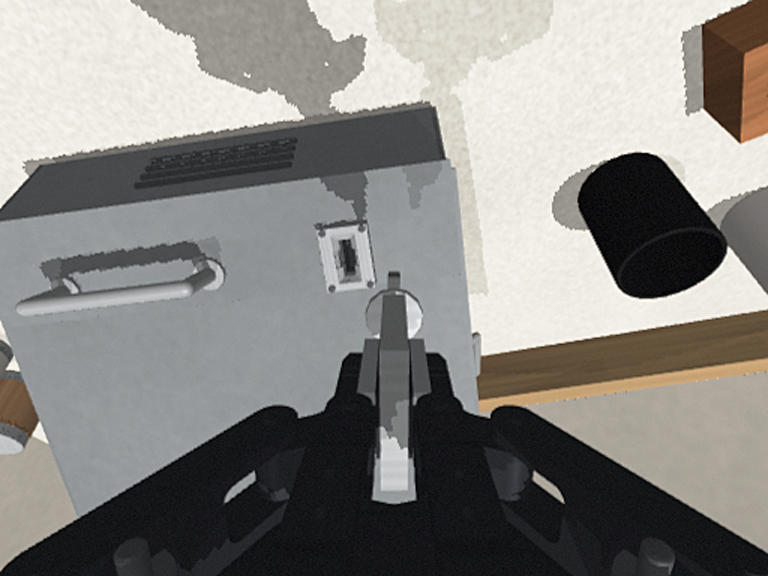

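The wrist view shows the keyhole at about (347,258) with its slot running vertically. The key is held between the pads, its collar at (394,315) and its bit tip at (394,275); the handle bar runs from (25,305) to (190,290).

Run:
```python
from h import *
s=dict(np.load("w2.npz")); W=world(s); p,R=pose()
hs=cv2.cvtColor(s["color"],cv2.COLOR_RGB2HSV)
L=np.zeros(W.shape[:2],bool); L[135:310,20:300]=1; L[:,215:262]&=(np.indices(L.shape)[0]<130)[:,215:262]
m=L&(W[...,2]>.1)&(W[...,0]>.49)&(W[...,0]<.72)&(s["depth"]>0); P=W[m]
for i in range(8):
    A=np.c_[P[:,:2],np.ones(len(P))]; co=np.linalg.lstsq(A,P[:,2],rcond=None)[0]; P=P[abs(A@co-P[:,2])<max(.002,.02/2**i)]
nn=np.array([-co[0],-co[1],1]);nn/=np.linalg.norm(nn); off=co[2]*nn[2]
print("lid",len(P),nn,"tilt",np.degrees(np.arccos(nn[2])),"az",np.degrees(np.arctan2(co[1],co[0])),"off",off)
H=W@nn-off
roi=np.zeros(L.shape,bool); roi[140:202,205:255]=1
b=roi&(abs(H-.006)<.0025); Q=W[b]
az=np.degrees(np.arctan2(co[1],co[0])); F=Rlid(az=az,tilt=np.degrees(np.arccos(nn[2])))
q=Q@F; print("plate H",np.median(H[b]),len(Q)); r=cv2.minAreaRect((q[:,:2]*1000).astype(np.float32)); print(r)
ext=[(np.percentile(q[:,i],1)+np.percentile(q[:,i],99))/2 for i in(0,1)]; print("ctr mid-extent lid",ext,[np.ptp(q[:,i]) for i in(0,1)])
kz=(off+.006); print("keyhole world",F@[r[0][0]/1000,r[0][1]/1000,kz],F@[*ext,kz])
# dark slot
g=s["color"].max(-1); d=roi&(g<70); lab=cv2.connectedComponentsWithStats(d.astype(np.uint8)); 
for st,c in zip(lab[2][1:],lab[3][1:]):
    if st[4]>30:
        print(st,c)
# ray to plane H=.006 for pixel
def rp(u,v,h):
    K=s["intrinsics"]; dd=s["R"].T@np.array([(u-K[0,2])/K[0,0],(v-K[1,2])/K[1,1],1]); c=-s["R"].T@s["t"]
    return c+dd*((off+h-c@nn)/(dd@nn))
print("px ray",rp(347/1.5,258/1.5,.006))
# corners of plate in px (bright mask)
for u,v in((318,226),(368,221),(376,287),(327,293)): print((rp(u/1.5,v/1.5,.006)@F*1000).round(1))
# handle pts
Hm=(H>.028)&(H<.048)&(np.indices(L.shape)[1]<160); Q=W[Hm]; q=Q@F; print("handle lidxyz",np.percentile(q,[2,50,98],axis=0)*1000, "off",off)
# key in tool frame
T=(W-p)@R; k=(np.indices(L.shape)[0]<330)&(abs(T[...,1])<.02)&(abs(T[...,0])<.03)&(T[...,2]>-.02)&(T[...,2]<.12)&(s["depth"]>0)
for z0 in np.arange(-.02,.105,.006):
    kk=k&(T[...,2]>=z0)&(T[...,2]<z0+.006); q=T[kk]
    if len(q): print(round(z0*1000),len(q),(q.min(0)*1000).round(1)[:2],(q.max(0)*1000).round(1)[:2])
print("max z",T[k][:,2].max())
np.savez("lid.npz",nn=nn,off=off,F=F)
save(s,"w2c.png",(205,140,305,260),6)
```

```text
lid 30078 [-0.52795109  0.06096462  0.8470838 ] tilt 32.10410992298249 az -6.586997860987348 off -0.18478928855993623
plate H 0.005891284372800815 1056
((537.1663818359375, -44.69078826904297), (44.215702056884766, 34.341041564941406), 0.24974453449249268)
ctr mid-extent lid [np.float64(0.5370501518428028), np.float64(-0.04450063558501487)] [np.float64(0.04424546385803296), np.float64(0.034337363952797434)]
keyhole world [ 0.54128668 -0.10749229  0.13403258] [ 0.54121069 -0.1072921   0.13397081]
[228 160   9  23 145] [232.08275862 170.91724138]
px ray [ 0.54085843 -0.10657017  0.13369931]
[ 512.4  -59.7 -178.8]
[ 513.3  -25.8 -178.8]
[ 559.3  -27.1 -178.8]
[ 559.6  -61.8 -178.8]
handle lidxyz [[ 531.90731469 -254.11279312 -153.35589481]
 [ 536.09844068 -194.08359568 -145.41745533]
 [ 542.02236578 -139.86601028 -143.40113705]] off -0.18478928855993623
-20 476 [  5.7 -17.6] [23.9 16.7]
-14 414 [  5.6 -17.7] [23.9 16.8]
-8 372 [  5.  -17.7] [23.7 16.8]
-2 264 [  5.7 -17.3] [23.8 16.3]
4 98 [  9.7 -10.7] [23.8  9.6]
10 59 [22.7 -4.5] [23.8  3.5]
16 2 [22.9 -2.4] [22.9  1.4]
40 5 [  1.6 -10.8] [8.6 9.1]
46 540 [ -9.9 -13.1] [13.4 12. ]
70 71 [ 5.7 -3.2] [11.5  2.1]
76 16 [10.5 -3.2] [11.5  2.1]
82 5 [10.7 -2.5] [11.1  1.4]
max z 0.08348247117667446
```

View pics/w2c.png

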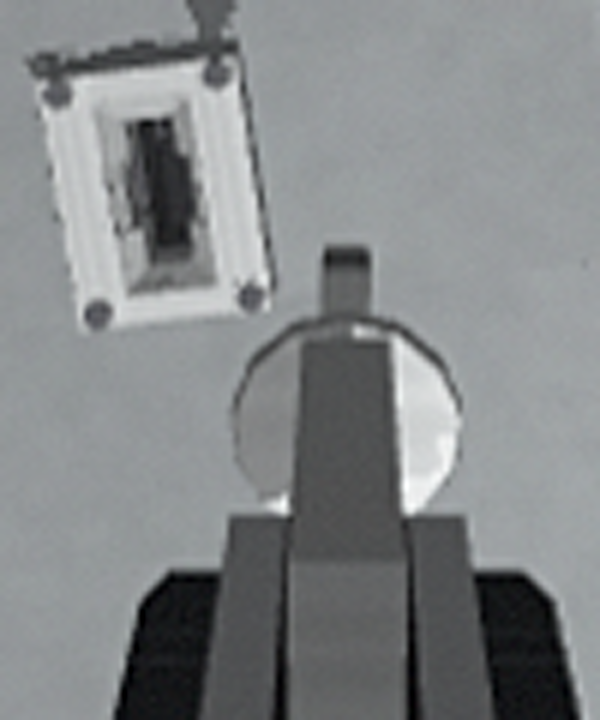

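```bash
cat >> h.py <<'E'
K=np.array([.5412,-.1074,.1340]); TIP=np.array([.0005,-.0005,.083]); RT=Rtool(az=-6.6,tilt=32.1); NN=Rlid(az=-6.6,tilt=32.1)[:,2]
def tgt(h,dx=0,dy=0): # TCP with tip h above mouth
    F=Rlid(az=-6.6,tilt=32.1); return K+F@[dx,dy,h]-RT@TIP
def tipinfo():
    p,R=pose(); F=Rlid(az=-6.6,tilt=32.1); o=bot.observe()
    print("tip in keyhole frame mm",(((p+R@TIP)-K)@F*1000).round(2),"rot err deg",np.degrees(Rn.from_matrix(R.T@RT).as_rotvec()).round(2),"F lid",(o["contact_force"]@F).round(1),"M tool",(o["moment"]@R).round(2),"gap",round(float(o["finger_gap"]),4),"t",o["time"])
E
python3 - <<'E'
from h import *
tipinfo(); rows(tgt(.015),RT,6)
E
```

```text
tip in keyhole frame mm [ 4.44 35.78 71.35] rot err deg [-2.55 -2.42 -7.71] F lid [-0.8 -0.2 -2.5] M tool [ 0.01  0.71 -0.02] gap 0.0072 t 6.9667
lin [[0.01, -0.62, 0.97], [0.03, -0.63, 0.96], [0.05, -0.63, 0.96], [0.07, -0.64, 0.95], [0.1, -0.64, 0.95], [0.12, -0.65, 0.94]] 
rot [[-0.43, -0.4, -1.28], [-0.43, -0.4, -1.28], [-0.43, -0.4, -1.28], [-0.43, -0.4, -1.28], [-0.43, -0.4, -1.28], [-0.43, -0.4, -1.28]]
```

>>> servo_tool --claw '[-1,-1,-1,-1,-1,-1,-1,-1]' --linear '[[0,-0.63,0.96],[0.05,-0.63,0.96],[0.05,-0.63,0.96],[0.07,-0.64,0.96],[0.1,-0.64,0.95],[0.1,-0.65,0.94],[0,0,0],[0,0,0]]' --rotation '[[-0.43,-0.4,-1.28],[-0.43,-0.4,-1.28],[-0.43,-0.4,-1.28],[-0.43,-0.4,-1.28],[-0.43,-0.4,-1.28],[-0.43,-0.4,-1.28],[0,0,0],[0,0,0]]'

```text
time: 7.63
ee_pos: [0.4898, -0.1013, 0.2169]
orientation: [[-0.843, 0.115, 0.526], [0.098, 0.993, -0.061], [-0.53, 0.0, -0.848]]
contact_force: [0.1, 0.5, -0.7]
finger_gap: 0.007
```

Run:
```python
from h import *
tipinfo(); rows(tgt(.003),RT,1)
```

```text
tip in keyhole frame mm [-0.49 -0.38 14.76] rot err deg [-0.   -0.12 -0.02] F lid [-0.3  0.5 -0.6] M tool [0.02 0.79 0.01] gap 0.007 t 7.6333
lin [[-0.04, 0.04, 1.18]] 
rot [[-0.0, -0.12, -0.02]]
```

>>> servo_tool --claw '[-1,-1,-1,-1,-1,-1]' --linear '[[-0.04,0.04,0.6],[0,0,0.6],[0,0,0.3],[0,0,0.3],[0,0,0.3],[0,0,0]]' --rotation '[[0,-0.1,0],[0,0,0],[0,0,0],[0,0,0],[0,0,0],[0,0,0]]'

```text
time: 8.13
ee_pos: [0.5016, -0.1024, 0.1992]
orientation: [[-0.841, 0.114, 0.529], [0.096, 0.994, -0.061], [-0.532, -0.0, -0.847]]
contact_force: [-0.6, -1.1, -2.0]
finger_gap: 0.0071
```

Run:
```python
from h import *
tipinfo()
```

```text
tip in keyhole frame mm [ 0.42 -0.03 -6.53] rot err deg [0.03 0.06 0.08] F lid [-1.4 -1.2 -1.5] M tool [0.   0.8  0.04] gap 0.0071 t 8.1333
```

In the slot with no contact. Going on gently to the seat.

>>> servo_tool --claw '[-1,-1,-1,-1,-1,-1,-1,-1]' --linear '[[0,0,0.4],[0,0,0.4],[0,0,0.4],[0,0,0.4],[0,0,0.3],[0,0,0.2],[0,0,0.2],[0,0,0]]' --rotation '[[0,0,0],[0,0,0],[0,0,0],[0,0,0],[0,0,0],[0,0,0],[0,0,0],[0,0,0]]'

```text
time: 8.8
ee_pos: [0.5136, -0.1039, 0.1799]
orientation: [[-0.841, 0.114, 0.529], [0.096, 0.994, -0.061], [-0.532, -0.0, -0.846]]
contact_force: [-1.0, -0.1, 1.4]
finger_gap: 0.0072
```

Run:
```python
from h import *
tipinfo()
```

```text
tip in keyhole frame mm [  0.45  -0.18 -29.29] rot err deg [0.02 0.07 0.08] F lid [-0.1 -0.2  1.6] M tool [ 0.09  0.74 -0.01] gap 0.0072 t 8.8
```

>>> servo_tool --claw '[-1,-1,-1,-1,-1]' --linear '[[0,0,0.1],[0,0,0.1],[0,0,0.1],[0,0,0.1],[0,0,0]]' --rotation '[[0,0,0],[0,0,0],[0,0,0],[0,0,0],[0,0,0]]'

```text
time: 9.22
ee_pos: [0.5155, -0.1044, 0.177]
orientation: [[-0.841, 0.114, 0.529], [0.096, 0.993, -0.061], [-0.533, -0.001, -0.846]]
contact_force: [-5.9, -1.2, 7.8]
finger_gap: 0.0071
```

Run:
```python
from h import *
tipinfo()
```

```text
tip in keyhole frame mm [  0.61  -0.45 -32.86] rot err deg [-0.01  0.1   0.08] F lid [-0.7 -1.9  9.7] M tool [ 0.44  0.81 -0.03] gap 0.0071 t 9.2167
```

>>> servo_tool --claw '[-1,-1,-1,-1,-1,-1,-1,-1]' --linear '[[0,0,0],[0,0,0],[0,0,0],[0,0,0],[0,0,0],[0,0,0],[0,0,0],[0,0,0]]' --rotation '[[0,0,5],[0,0,5],[0,0,5],[0,0,5],[0,0,5],[0,0,5],[0,0,5],[0,0,0]]'

```text
time: 9.88
ee_pos: [0.5153, -0.1049, 0.1768]
orientation: [[-0.619, 0.58, 0.529], [0.653, 0.754, -0.062], [-0.435, 0.307, -0.846]]
contact_force: [-10.3, -3.0, 10.4]
finger_gap: 0.0072
```

Run:
```python
from h import *
tipinfo()
```

```text
tip in keyhole frame mm [  0.09  -0.73 -32.88] rot err deg [ -0.04   0.09 -35.3 ] F lid [-2.8 -4.1 14.1] M tool [ 1.74  0.28 -0.  ] gap 0.0072 t 9.8833
```

>>> servo_tool --claw '[-1,-1,-1,-1,-1,-1,-1,-1]' --linear '[[0,0,0],[0,0,0],[0,0,0],[0,0,0],[0,0,0],[0,0,0],[0,0,0],[0,0,0]]' --rotation '[[0,0,6],[0,0,6],[0,0,6],[0,0,6],[0,0,6],[0,0,6],[0,0,6],[0,0,0]]'

```text
time: 10.55
ee_pos: [0.5148, -0.1053, 0.1765]
orientation: [[-0.071, 0.846, 0.528], [0.991, 0.122, -0.063], [-0.118, 0.518, -0.847]]
contact_force: [-13.9, -6.1, 10.9]
finger_gap: 0.0072
```

Run:
```python
from h import *
tipinfo(); print(bot.observe()["q"])
```

```text
tip in keyhole frame mm [ -0.37  -0.69 -32.94] rot err deg [ -0.08   0.09 -77.39] F lid [-5.3 -7.7 16.3] M tool [ 2.16 -1.44 -0.  ] gap 0.0072 t 10.55
[ 0.67327495  0.82683154 -0.97408628  2.31565375  2.07041349  0.7706405
 -1.78042781]
```

>>> servo_tool --claw '[-1,-1,-1,-1,-1]' --linear '[[0,0,0],[0,0,0],[0,0,0],[0,0,0],[0,0,0]]' --rotation '[[0,0,3],[0,0,3],[0,0,3],[0,0,2],[0,0,0]]'

```text
time: 10.97
ee_pos: [0.5147, -0.1053, 0.1765]
orientation: [[0.088, 0.845, 0.528], [0.996, -0.064, -0.063], [-0.02, 0.531, -0.847]]
contact_force: [-14.2, -5.0, 9.7]
finger_gap: 0.0072
```

Run:
```python
from h import *
tipinfo()
```

```text
tip in keyhole frame mm [ -0.39  -0.63 -32.9 ] rot err deg [ -0.09   0.1  -88.09] F lid [-6.3 -6.6 15.5] M tool [ 2.15 -1.82 -0.28] gap 0.0072 t 10.9667
```

>>> servo_tool --claw '[-1,-1,-1]' --linear '[[0,0,0],[0,0,0],[0,0,0]]' --rotation '[[0,0,2],[0,0,2],[0,0,0]]'

```text
time: 11.22
ee_pos: [0.5147, -0.1052, 0.1765]
orientation: [[0.146, 0.837, 0.528], [0.989, -0.133, -0.063], [0.017, 0.531, -0.847]]
contact_force: [-13.3, -6.2, 8.2]
finger_gap: 0.0072
```

Run:
```python
from h import *
tipinfo()
```

```text
tip in keyhole frame mm [ -0.39  -0.48 -32.9 ] rot err deg [-8.000e-02  1.000e-01 -9.203e+01] F lid [-6.2 -7.7 13.6] M tool [ 2.05 -1.92 -0.8 ] gap 0.0072 t 11.2167
```

>>> servo_tool --claw '[-1,-1,1,1,1,1,1,1]' --linear '[[0,0,0],[0,0,0],[0,0,0],[0,0,0],[0,0,0],[0,0,-0.5],[0,0,-1],[0,0,-1]]' --rotation '[[0,0,-3],[0,0,-1],[0,0,0],[0,0,0],[0,0,0],[0,0,0],[0,0,0],[0,0,0]]'

```text
time: 11.88
ee_pos: [0.5021, -0.1024, 0.1983]
orientation: [[0.084, 0.844, 0.529], [0.996, -0.061, -0.06], [-0.018, 0.532, -0.846]]
contact_force: [-0.8, -0.2, -0.2]
finger_gap: 0.0788
```

>>> servo_tool --claw '[1,1,1,1,1,1]' --linear '[[0,0,-1],[0,0,-1],[0,0,-1],[0,0,-1],[0,0,-0.5],[0,0,0]]' --rotation '[[0,0,0],[0,0,0],[0,0,0],[0,0,0],[0,0,0],[0,0,0]]'

```text
time: 12.38
ee_pos: [0.4785, -0.0999, 0.237]
orientation: [[0.084, 0.844, 0.53], [0.996, -0.061, -0.062], [-0.02, 0.533, -0.846]]
contact_force: [-0.5, 0.1, -0.5]
finger_gap: 0.0853
```

```bash
cat >> h.py <<'E'
FL=Rlid(az=-6.6,tilt=32.1); RH=np.c_[FL[:,1],FL[:,0],-FL[:,2]]; HB=FL@[.537,-.1995,-.1498]
E
python3 - <<'E'
from h import *
tipinfo(); o=bot.observe(); print(o["q"].round(2),HB)
s=snap("wrist"); np.savez("w3.npz",**s); save(s,"w3.png",None,1.5)
rows(HB+NN*.05,RH,8); rows(HB-NN*.011,RH,4,HB+NN*.05,RH)
E
```

```text
tip in keyhole frame mm [ 0.97  0.66 37.79] rot err deg [  0.11   0.14 -87.9 ] F lid [-0.7  0.  -0.2] M tool [ 0.53  0.01 -0.01] gap 0.0853 t 12.3833
[ 0.75  0.65 -1.05  2.35  1.9   0.67 -1.87] [ 0.50803571 -0.25961269  0.15846217]
lin [[-1.94, -0.09, 0.52], [-1.94, -0.08, 0.52], [-1.94, -0.07, 0.52], [-1.94, -0.06, 0.52], [-1.94, -0.05, 0.52], [-1.94, -0.04, 0.52], [-1.94, -0.03, 0.52], [-1.94, -0.02, 0.52]] 
rot [[0.02, 0.0, 0.26], [0.02, 0.0, 0.26], [0.02, 0.0, 0.26], [0.02, 0.0, 0.26], [0.02, 0.0, 0.26], [0.02, 0.0, 0.26], [0.02, 0.0, 0.26], [0.02, 0.0, 0.26]]
lin [[-0.0, 0.0, 1.53], [-0.0, 0.0, 1.53], [-0.0, 0.0, 1.53], [-0.0, 0.0, 1.53]] 
rot [[0.0, -0.0, 0.0], [0.0, -0.0, 0.0], [0.0, -0.0, 0.0], [0.0, -0.0, 0.0]]
```

View pics/w3.png

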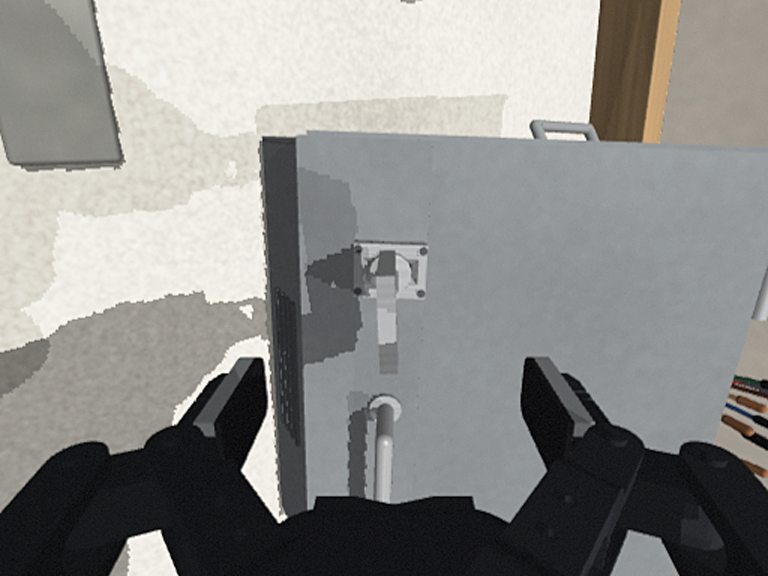

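The key stands in the lock with its collar on the plate and its bow turned by about 90° (bow at (388,310)). The handle bar lies at about (385,450), in line between the open jaws. Next I move to the handle.

>>> servo_tool --claw '[1,1,1,1,1,1,1,1]' --linear '[[-2,-0.1,0],[-2,-0.1,0],[-2,-0.1,0.5],[-2,0,0.8],[-2,0,0.8],[-2,-0.1,0.8],[-2,0,0.8],[-1.5,0,0.5]]' --rotation '[[0,0,0.3],[0,0,0.3],[0,0,0.3],[0,0,0.3],[0,0,0.3],[0,0,0.3],[0,0,0.3],[0,0,0]]'

```text
time: 13.1
ee_pos: [0.482, -0.2582, 0.1984]
orientation: [[0.117, 0.841, 0.528], [0.993, -0.099, -0.061], [0.001, 0.532, -0.847]]
contact_force: [0.1, -0.3, -0.3]
finger_gap: 0.0855
```

>>> servo_tool --claw '[1,1]' --linear '[[0,0,0],[0,0,0]]' --rotation '[[0,0,0],[0,0,0]]'

```text
time: 13.27
ee_pos: [0.482, -0.2566, 0.1991]
orientation: [[0.116, 0.841, 0.529], [0.993, -0.099, -0.061], [0.001, 0.532, -0.847]]
contact_force: [-0.6, 1.4, -0.6]
finger_gap: 0.0855
```

Run:
```python
from h import *
o=bot.observe(); print(pose()[0],o["q"].round(2)); rows(HB-NN*.011,RH,1)
# bar measured in this wrist view
s=snap("wrist"); W=world(s)@FL; d=W-[.537,-.1995,-.1498]
m=(d[...,2]>-.012)&(d[...,2]<.012)&(abs(d[...,0])<.03)&(abs(d[...,1])<.06)&(s["depth"]>0)
print(m.sum(),(np.percentile(d[m],[2,50,98],axis=0)*1000).round(1))
```

```text
[ 0.48203424 -0.25660059  0.19912546] [ 1.05  0.77 -0.89  2.18  1.98  0.41 -1.53]
lin [[-0.0, 0.05, 5.94]] 
rot [[0.04, -0.03, -0.09]]
2711 [[ -5.3 -54.2  -0.6]
 [ -0.2   9.1   3.3]
 [  5.   58.1   5.1]]
```

>>> servo_tool --claw '[1,1,1,1,-1,-1,-1,-1]' --linear '[[0,0.05,1.8],[0,0,1.8],[0,0,1.8],[0,0,0.5],[0,0,0],[0,0,0],[0,0,0],[0,0,0]]' --rotation '[[0,0,0],[0,0,0],[0,0,0],[0,0,0],[0,0,0],[0,0,0],[0,0,0],[0,0,0]]'

```text
time: 13.98
ee_pos: [0.5136, -0.2601, 0.1511]
orientation: [[0.115, 0.84, 0.53], [0.993, -0.097, -0.062], [-0.0, 0.533, -0.846]]
contact_force: [0.1, -0.0, -0.0]
finger_gap: 0.0387
```

>>> servo_tool --claw '[-1,-1,-1]' --linear '[[0,0,0],[0,0,0],[0,0,0]]' --rotation '[[0,0,0],[0,0,0],[0,0,0]]'

```text
time: 14.23
ee_pos: [0.5126, -0.26, 0.1499]
orientation: [[0.115, 0.842, 0.528], [0.993, -0.098, -0.061], [0.0, 0.531, -0.847]]
contact_force: [-13.6, 1.2, 4.1]
finger_gap: 0.0089
```

Run:
```python
from h import *
o=bot.observe(); p,R=pose(); print(((p-HB)@FL*1000).round(1),o["contact_force"]@FL,o["finger_gap"],o["q"].round(2))
# arc: hinge is 233mm up-slope of lock axis, on what height? assume lid surface; bar 35mm above, TCP = p
hp=FL@[.537+.233,-.1995,-.1848]
ax=FL[:,1]  # opens about +y
for tot,n in((42,16),):
    a=tot/n; 
    M=Rn.from_rotvec(ax*np.radians(a)).as_matrix(); p1=hp+M@(p-hp); R1=M@R
    print("per row",a,"lin cm",(R.T@(p1-p)*100).round(3),"rot",np.degrees(Rn.from_matrix(R.T@R1).as_rotvec()).round(3))
    Mf=Rn.from_rotvec(ax*np.radians(tot)).as_matrix(); print("end",hp+Mf@(p-hp),Mf@R)
```

```text
[-0.7  0.1 -9.7] [-9.38816304 -0.41049909 10.76647185] 0.008880003308333764 [ 1.01  0.91 -0.91  2.13  2.08  0.52 -1.58]
per row 2.625 lin cm [ 0.     0.14  -1.068] rot [ 2.625e+00 -2.000e-03  0.000e+00]
end [ 0.49825651 -0.25837177  0.31771993] [[ 1.15558298e-01  9.78438588e-01 -1.71184723e-01]
 [ 9.93300699e-01 -1.13836819e-01  1.98721061e-02]
 [-4.34889445e-05 -1.72334291e-01 -9.85038522e-01]]
```

>>> servo_tool --claw '[-1,-1,-1,-1,-1]' --linear '[[0,0.07,-0.53],[0,0.14,-1.07],[0,0.14,-1.07],[0,0.14,-1.07],[0,0,0]]' --rotation '[[1.3,0,0],[2.6,0,0],[2.6,0,0],[2.6,0,0],[0,0,0]]'

```text
time: 14.65
ee_pos: [0.5022, -0.2589, 0.1748]
orientation: [[0.112, 0.901, 0.418], [0.994, -0.1, -0.051], [-0.005, 0.421, -0.907]]
contact_force: [13.8, -1.7, 7.7]
finger_gap: 0.0087
```

Run:
```python
from h import *
o=bot.observe(); p,R=pose(); F=o["contact_force"]; print(F@R,o["moment"]@R,o["finger_gap"],o["q"].round(2)); print("rot",np.degrees(Rn.from_matrix(RH.T@R).as_rotvec()))
```

```text
[-0.14266572 15.8680755  -1.12333463] [-2.9764748  -0.11939964  0.04070874] 0.008746496326503034 [ 0.85  0.75 -0.62  2.03  1.48  0.27 -1.07]
rot [ 7.1759904  -0.15976014 -0.25936399]
```

>>> servo_tool --claw '[-1,-1,-1,-1,-1,-1,-1,-1]' --linear '[[0,0.25,-1.07],[0,0.18,-1.07],[0,0.16,-1.07],[0,0.16,-1.07],[0,0.14,-1.07],[0,0.14,-1.07],[0,0.14,-1.07],[0,0,0]]' --rotation '[[2.6,0,0],[2.6,0,0],[2.6,0,0],[2.6,0,0],[2.6,0,0],[2.6,0,0],[2.6,0,0],[0,0,0]]'

```text
time: 15.32
ee_pos: [0.4901, -0.2577, 0.2405]
orientation: [[0.115, 0.983, 0.142], [0.993, -0.113, -0.025], [-0.008, 0.144, -0.99]]
contact_force: [0.5, 13.9, 2.0]
finger_gap: 0.009
```

Run:
```python
from h import *
o=bot.observe(); p,R=pose(); F=o["contact_force"]; print(F@R,o["moment"]@R,o["finger_gap"],o["q"].round(2)); print("rot",np.degrees(Rn.from_matrix(RH.T@R).as_rotvec()))
b=p-.010*R[:,2]; hp=FL@[.77,-.1995,-.1848]; v0=(HB-hp)@FL; v=(b-hp)@FL
print("lid angle est",np.degrees(np.arctan2(v[2],-v[0])-np.arctan2(v0[2],-v0[0])),"radius",np.hypot(*v[[0,2]]),np.hypot(*v0[[0,2]]))
```

```text
[13.89543384 -0.77481562 -2.25372444] [0.2552549  2.80985005 0.01334961] 0.009033860447997097 [ 0.92  0.74 -0.91  1.7   0.74  0.91 -0.38]
rot [23.80809341 -0.46359877 -0.15086543]
lid angle est 23.015390578092333 radius 0.23549849301211562 0.2356140912594151
```

>>> servo_tool --claw '[-1,-1,-1,-1,-1,-1,-1,-1]' --linear '[[0.1,0.14,-1.07],[0,0.14,-1.07],[0,0.14,-1.07],[0,0.14,-1.07],[0,0.14,-1.07],[0,0.14,-1.07],[0,0.14,-1.07],[0,0,0]]' --rotation '[[2.6,0,0],[2.6,0,0],[2.6,0,0],[2.6,0,0],[2.6,0,0],[2.6,0,0],[2.6,0,0],[0,0,0]]'

```text
time: 15.98
ee_pos: [0.4986, -0.2585, 0.3142]
orientation: [[0.117, 0.978, -0.174], [0.993, -0.117, 0.009], [-0.011, -0.174, -0.985]]
contact_force: [-8.1, 2.1, 5.0]
finger_gap: 0.0087
```

```bash
cat >> h.py <<'E'
def lid():
    o=bot.observe(); p,R=pose(); F=o["contact_force"]; print(F@R,o["moment"]@R,o["finger_gap"],o["q"].round(2)); print("rot",np.degrees(Rn.from_matrix(RH.T@R).as_rotvec()))
    b=p-.010*R[:,2]; hp=FL@[.77,-.1995,-.1848]; v0=(HB-hp)@FL; v=(b-hp)@FL
    print("lid angle est",np.degrees(np.arctan2(v[2],-v[0])-np.arctan2(v0[2],-v0[0])),"radius",np.hypot(*v[[0,2]]),np.hypot(*v0[[0,2]]))
E
python3 -c "
from h import *
lid()"
```

```text
[ 1.12843631 -9.03973962 -3.47575451] [ 1.50738414  0.2430607  -0.09218095] 0.008675630141676528 [ 0.75  0.8  -0.88  1.2   0.58  1.56 -0.19]
rot [ 4.21145343e+01 -6.64195041e-01 -3.08952493e-02]
lid angle est 41.25118609584803 radius 0.23484337502496422 0.2356140912594151
```

>>> servo_tool --claw '[1,1,1,1,1,1,1,1]' --linear '[[0,0,0],[0,0,0],[0,0,0],[0,0,0],[0,0,0],[0,0,-1],[0,0,-2],[0,0,-2]]' --rotation '[[0,0,0],[0,0,0],[0,0,0],[0,0,0],[0,0,0],[0,0,0],[0,0,0],[0,0,0]]'

```text
time: 16.65
ee_pos: [0.5066, -0.2598, 0.3632]
orientation: [[0.118, 0.978, -0.171], [0.993, -0.118, 0.009], [-0.011, -0.171, -0.985]]
contact_force: [-0.3, -0.5, -0.3]
finger_gap: 0.0855
```

>>> servo_tool --claw '[1,1,1,1,1,1]' --linear '[[0,0,-2],[0,0,-2],[0,0,-2],[0,0,-1],[0,0,0],[0,0,0]]' --rotation '[[0,0,0],[0,0,0],[0,0,0],[0,0,0],[0,0,0],[0,0,0]]'

```text
time: 17.15
ee_pos: [0.5189, -0.26, 0.4314]
orientation: [[0.117, 0.978, -0.171], [0.993, -0.118, 0.009], [-0.012, -0.17, -0.985]]
contact_force: [0.0, -0.3, -0.9]
finger_gap: 0.0853
```

Run:
```python
from h import *
print(bot.observe()["contact_force"],pose()[0])
s=snap("side"); W=world(s); a=s["color"][...,::-1]
m=np.zeros(W.shape[:2],bool); m[60:220,195:300]=1; m&=(W[...,2]>.2)&(W[...,2]<.45)&(W[...,0]>.48)&(W[...,0]<.76)&(W[...,1]>-.15)&(W[...,1]<.03); P=W[m]
for i in range(10):
    A=np.c_[P[:,:2],np.ones(len(P))]; co=np.linalg.lstsq(A,P[:,2],rcond=None)[0]; P=P[abs(A@co-P[:,2])<max(.003,.04/2**i)]
print("lid plane",len(P),co,"slope deg (32=shut,0=level,neg=open)",np.degrees(np.arctan(co[0])))
w=snap("wrist")["color"][...,::-1]
cv2.imwrite("pics/end.png",np.hstack([a[:,150:],w])[:, :]) ; t=cv2.imread("pics/end.png"); cv2.imwrite("pics/end.png",cv2.resize(t,(800,int(t.shape[0]*800/t.shape[1]))))
```

```text
[ 0.01728427 -0.337594   -0.88284996] [ 0.51891161 -0.26004545  0.4314009 ]
lid plane 1629 [-0.1501078  0.0092082  0.3679385] slope deg (32=shut,0=level,neg=open) -8.536806144666773
```

View pics/end.png

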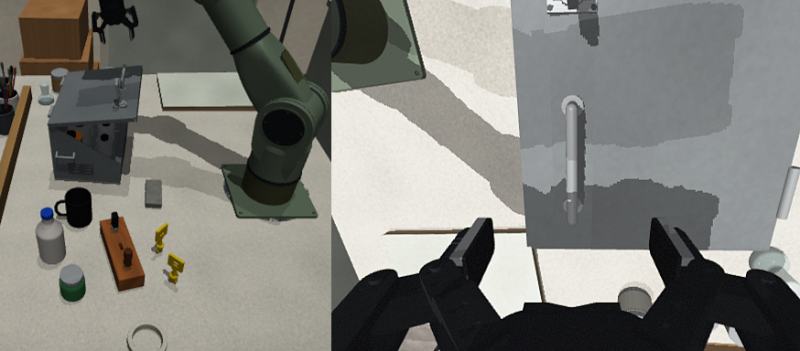

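The lid stands open with its front raised past level and the chest's inside visible. The key shows on the plate at the top edge of the wrist view (575,5), the gripper is clear, and the other items are in place.

```bash
python3 -c "
from h import *
bot.finish_job(); print(bot.observe()['time'])"
```

```text
the job is handed in; nothing more can be done
the job is handed in; nothing more can be done
```

The chest is unlocked and its lid stands open, with the key still in the lock. I handed the job in at about 17 s, well inside the 59 s limit; it gives no verdict.

- **Key:** I drew it from the middle slot of the block. It went into the keyhole freely, and at full depth (31 mm) the push rose to about 10 N as the collar seated.
- **Turn:** I turned it clockwise about 92° at the gripper. The torque climbed from about 0 to 0.8 N m, which marks the stop. I eased back 4°, within the bolt's play, and let go.
- **Lid:** I lifted it by the handle and released it. The side camera then put it about 8.5° above level, which agrees with the arm's own estimate of 41° of opening.
- **Last checks:** The gripper touched nothing, and the last picture showed the other things in place. The key was visible in the lid only at the edge of that picture. I did not re-measure its angle after lifting.
- **Forces:** The first few millimetres of lifting the key showed a brief 53 N at the wrist, against the 120 N limit. It was gone on the next reading, and side forces while lifting the lid stayed under 16 N.

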